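# Clamp the board and hold the hand microscope over its chip

## Task

A circuit board lies in the inspection fixture with the fixture's hinged clamp frame standing open: swing the frame fully down over the board. Then draw the hand microscope (the thick, shorter one, not the slim-handled torch) out of its slanted holder, turn it upright with its clear nose pointing straight down, and hold it still about 50 mm above the middle of the board's large square black chip. Do not let the microscope touch the fixture or the board, leave everything else as it stands, and finish while still holding the microscope there.

Things in the scene. Friction and masses are not known exactly. Their poses are not given: they have to be found in the camera images.
- fixture: inspection fixture, fixed: black base block 160 x 130 mm (x by y), 20 mm high, with a nest of low aluminium rails (tops 24 mm above the bench) holding the board. Origin: centre of its underside, z up; its front (-x) faces the robot, turned up to 0.3 rad either way; the frame's hinge runs along y at x = +72 mm. It stands to the robot's left or right, the holder on the other side
- clamp_frame (a joint): angle of the clamp frame, rad: 0 = fully down on the nest (end stop), growing as its front edge swings up and away from the robot; starts 0.9 to 1.35. Stiff hinge (about 0.2 N m friction): the frame stays where it is left; about 2 N at the tab moves it
- clamp_hinge (a point): middle of the clamp frame's hinge axis, 24 mm above the bench; turns with the frame, which reaches along this point's own -x: aluminium, 120 mm wide (y), 8 mm thick (z = 0 to 8 mm, the outer face), from x = -4 to -146 mm, with a window 88 x 80 mm over the board; at the middle of its free edge a black tab 44 mm wide reaches to x = -170 mm
- clamp_tab (a point): point on the outer face of the clamp frame (its top when closed, the side away from the robot when open), at the root of the black tab, 150 mm from the hinge axis; its z axis is that face's outward normal
- board: green circuit board 100 x 92 mm, 3 mm thick, parts up to 8 mm tall on it, lying loose in the fixture's nest (1.5 mm play), its top 23 mm above the bench. Origin at the centre of its underside, z up
- chip (a point): middle of the top face of the large square black chip (24 x 24 mm, 3 mm thick) on the board, 26 mm above the bench
- holder: twin holder, fixed: steel base 150 x 180 x 10 mm (x by y), two equal tubes at y = +55 and -55 mm leaning 40 degrees from vertical, mouths up and to its front (-x, towards the robot, turned up to 0.3 rad). Tube: 41 mm inside, 48 outside, 85 deep; mouth centre at x = -13 mm, 131 mm above the bench. Origin: centre of underside. Microscope in one tube, torch in the other; which varies
- microscope: hand microscope: black cylinder 32 mm thick, 150 mm long, 0.1 to 0.2 kg, tapering clear nose at one end. Origin: centre of the nose's front face; z runs along it from nose to rear. Starts lying loosely nose down along a slanted tube, its last 65 mm out of the mouth, its y axis level. Full 32 mm thick up to 138 mm from the origin, then tapering
- torch: inspection torch in the other tube: black, 175 mm long, 32 mm thick in the lower 88 mm (hidden in the tube), then a slim 22 mm handle, of which 90 mm stands out of the mouth. Origin at the centre of its front end, z along it to the rear. Leave it there
- vial: small amber glass bottle, 24 mm in diameter, 50 mm high, standing upright between or before the fixture and the holder. Origin at the centre of its underside. Leave it
- spool: metal reel, 52 mm in diameter, 38 mm high, standing on its end between or behind the fixture and the holder. Origin at the centre of its underside. Leave it
- screwdriver: screwdriver 160 mm long lying on the bench at the near right. Origin near its middle. Leave it
- spray_can: white spray can, 65 mm in diameter, 195 mm high, standing at the far left. Origin at the centre of its underside. Leave it
- flask: red and steel drinks flask with black cap, 72 mm in diameter, 225 mm high, standing at the far right. Origin at the centre of its underside. Leave it
- cutters: side cutters, 140 mm long, 12 mm high, lying on the bench at the near left. Origin near the joint. Leave them
Things that resemble listed ones, but are neither listed nor needed, are in the scene too. What is shaped like the microscope but blue is not meant. Leave any yellow look-alike of the fixture alone.

How it is judged:
By the outcome, as a careful person would: the job done as asked, in the order asked, and still so for the second after the job is handed in, while the arm keeps its last pose, push and grip.
It also fails if it takes over 72 s, if anything falls off the work surface, if the arm or the gripper's body presses on something with over 40 N, if the wrist force passes 120 N, or if a joint passes its speed limit or range.

## Robot

A 6-joint arm with a two-finger parallel gripper is mounted at the origin on the work surface. World frame = base frame: x ahead of the robot, y to its left, z up, the work surface at z = 0. Lengths are in m, angles in rad, forces in N, time in s.
With the tool pointing down it reaches from about 0.275 to 0.975 m from the base axis. Payload 8.4 kg.
Tool frame: the origin (TCP) lies at the very end of the fingers, on their centre line; the grasp point (between the pads) lies 19 mm behind it; z points along the fingers, y is the line along which they close (so a half turn about z gives the same grasp; the last joint's range is limited). The gripper opens to 92 mm and grips with 3 to 60 N. Pads are 20 mm wide; open, the fingers measure 128 mm over their backs; the gripper's body (75 mm by 189 mm) begins 69 mm behind the grasp point.
Start: joints at [1.104, 0.353, 1.633, -0, 1.155, -0.002], TCP at [0.28, 0.559, 0.215] pointing down, gripper open.
Joint ranges: [-2.63, 2.63], [-0.92, 2.1], [0.06, 2.66], [-1.3, 4.44], [0, 2.69], [-3.02, 3.02]. Speed limits (rad/s): [2.22, 2.22, 2.79, 3.14, 3.14, 3.14].

## Interface

Orientations are given as a rotation vector (axis times angle).
In Python, from station import * gives the robot as it stands.
- The arm moves only by the shell command python3 -m inch 'ROWS' [FORCE]. ROWS is JSON, a list of rows, each an object of numbers: "tx", "ty", "tz": the shift along the tool's x, y, z in mm; "wx", "wy", "wz": the turn, a rotation vector about the tool's x, y, z in degrees; "fingers": the opening in per cent of the stroke, from 0 (shut) to 100 (fully open). In form: [{"tx": .., "ty": .., "tz": .., "wx": .., "wy": .., "wz": .., "fingers": ..}, ...]. A call has 1 to 5 rows; each row is the pose to reach, as a shift and turn from the pose commanded when the call began, along the tool's axes at that moment; what a row does not reach only later rows make up. A row lasts 1/12 s, in which the tool goes at most 41.7 mm and 7.16 degrees, less where a joint would pass 70% of its speed; a pose out of reach is approached as far as the arm can. A call with a gripper value outside its range is refused whole. The fingers move at their own pace and stop on an object; FORCE is the grip in N (left out, the last holds). Time passes only in rows, so rows that repeat a pose let the fingers close. It gives the time, the measured TCP pose, the force, the opening and the grip force at its end, in the units of the state.
- read_state(): the state, without advancing time (a new reading comes with each control period).
- grab_frame(name): name is "side" or "top"; returns a dict with "img" (480x640x3 uint8, red, green, blue), "fx", "fy", "cx", "cy" (pixels), "pose" (4x4, takes a point from camera to world coordinates). Camera axes: x right, y up, looking along -z (the intrinsics and any distortion apply to the point x, -y, -z); pixel columns grow to the right and rows downward; lengths in m; the calibration is good to about 2 mm. A picture is of the moment at which its call begins. There is no depth.
- hand_in(): hands the job in; it is judged then, once.
The state is a dict: "time": time; "qpos": joint angles; "joint_vel": joint speeds; "effort": joint torques, N m; "eef_pos": TCP position; "tool_rot": TCP orientation; "wrist_force": force on the tool from outside, world axes, zero at the start; "torque": the same for the moment, N m; "grip_width": finger opening in m; "grip_force": force on a finger pad.
Only numpy, scipy, OpenCV 4.12 (cv2) and the standard library are available. Lean on these libraries where they do the work, as an engineer would, in place of code of your own. Each camera call takes 0.05 s, during which the arm holds its last target. There are 200 camera calls.

## Working session

There is one attempt and no reset: what is moved stays moved. The work goes in short steps, Python scripts to look and compute and a shell command to move; the robot and the scene stay as the last step left them, time stands still between calls to the robot, and variables do not carry over. Pictures are saved under pics/ and viewed, at most 10 in all, crops included, and the job is handed in when it is done.

```bash
ls; mkdir -p pics; python3 - <<'E'
from station import *
import cv2,numpy as np
s=read_state();print({k:np.round(v,3).tolist() for k,v in s.items()})
for n in("side","top"):
    f=grab_frame(n);cv2.imwrite(f"pics/{n}0.png",f["img"][:,:,::-1]);np.save(f"pics/{n}0.npy",f["img"])
    print(n,f["fx"],f["fy"],f["cx"],f["cy"],f["pose"].round(4).tolist(),[k for k in f])
E
```

```text
pics
{'time': 0.0, 'qpos': [1.104, 0.354, 1.634, -0.0, 1.155, -0.002], 'joint_vel': [-0.002, -0.001, 0.0, -0.0, -0.001, -0.001], 'effort': [-0.004, -59.384, -33.422, 0.069, 0.023, -0.0], 'eef_pos': [0.28, 0.558, 0.214], 'tool_rot': [-0.723, -3.057, 0.002], 'wrist_force': [-0.41, 0.54, -0.184], 'torque': [0.021, -0.046, 0.014], 'grip_force': 0.0, 'grip_width': 0.092}
side 433.5637128841283 433.5637128841283 315.6421985366542 232.0158266150065 [[0.9526, 0.1449, -0.2676, 0.253], [-0.3034, 0.5197, -0.7986, -0.7507], [0.0234, 0.842, 0.539, 0.5651], [0.0, 0.0, 0.0, 1.0]] ['img', 'fx', 'fy', 'cx', 'cy', 'pose']
top 603.209110691831 603.209110691831 321.26385641459564 249.7920734759591 [[0.0061, 0.9993, -0.0368, 0.4458], [-0.9999, 0.0065, 0.0103, 0.0034], [0.0105, 0.0367, 0.9993, 1.4184], [0.0, 0.0, 0.0, 1.0]] ['img', 'fx', 'fy', 'cx', 'cy', 'pose']
```

View pics/top0.png

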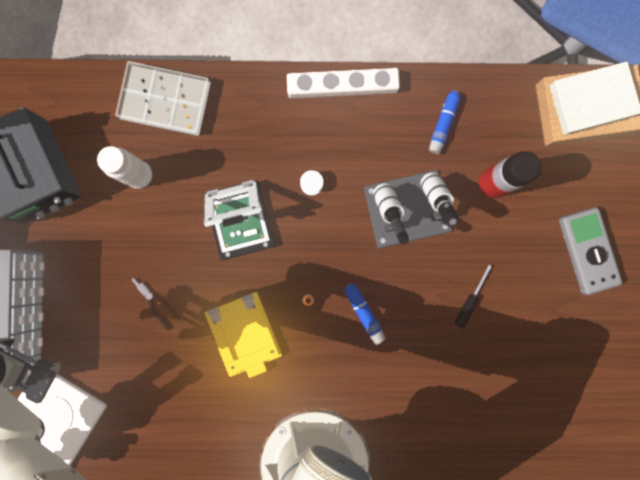

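View pics/side0.png

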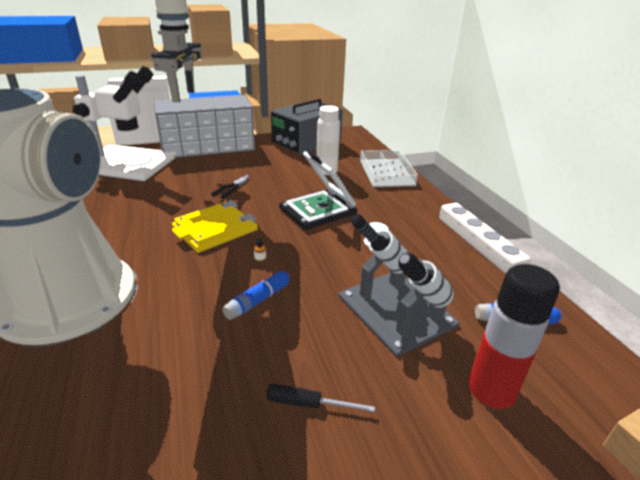

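The top view shows the fixture at (240,220), the holder at (408,208), the vial at (308,299) and the spool at (312,183). Things that could be taken for the microscope: the black handle near (400,232), the black handle near (448,210), and the blue pens at (365,315) and (445,122). The yellow look-alike fixture is at (243,337). I'll check the two handles in one crop.

```bash
cat > h.py <<'E'
import numpy as np,cv2
from scipy.spatial.transform import Rotation as R
from station import *
def ray(f,u,v):
    d=f["pose"][:3,:3]@np.array([(u-f["cx"])/f["fx"],-(v-f["cy"])/f["fy"],-1]);return f["pose"][:3,3],d/np.linalg.norm(d)
def onz(f,u,v,z):
    o,d=ray(f,u,v);return o+d*(z-o[2])/d[2]
def proj(f,p):
    c=f["pose"][:3,:3].T@(np.asarray(p)-f["pose"][:3,3]);return np.array([f["cx"]-f["fx"]*c[0]/c[2],f["cy"]+f["fy"]*c[1]/c[2]])
def tri(f,a,g,b):
    o,d=ray(f,*a);p,e=ray(g,*b);t=np.linalg.lstsq(np.c_[d,-e],p-o,rcond=None)[0]
    x,y=o+d*t[0],p+e*t[1];return (x+y)/2,np.linalg.norm(x-y)
E
python3 - <<'E'
import cv2,numpy as np
t=cv2.imread("pics/top0.png");s=cv2.imread("pics/side0.png")
r=lambda im,x,y,w,h:cv2.resize(im[y:y+h,x:x+w],(400,300),interpolation=cv2.INTER_CUBIC)
cv2.imwrite("pics/c1.png",np.vstack([np.hstack([r(t,190,170,100,75+15*0),r(t,360,165,120,90)]),np.hstack([r(s,270,140,120,90),r(s,340,200,140,105)])]))
E
```

```text
(no output)
```

View pics/c1.png

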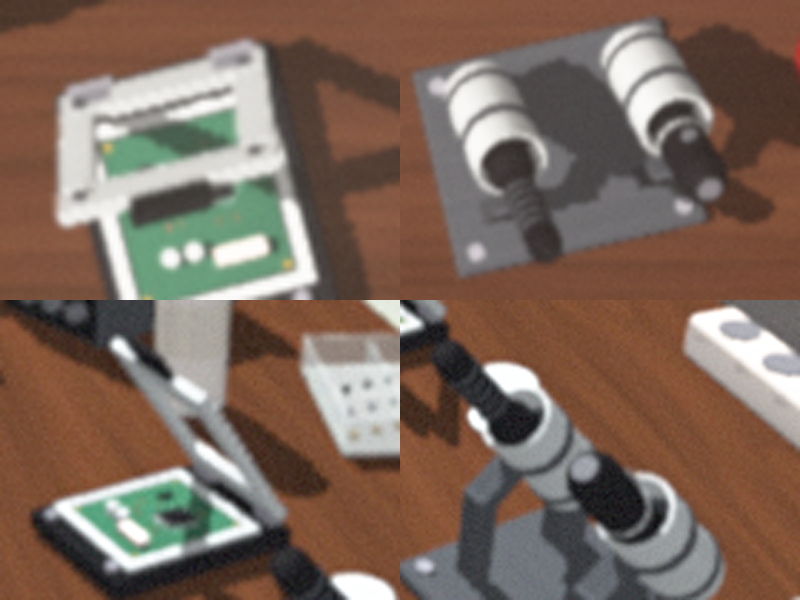

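```bash
cat > m.py <<'E'
from h import *
t=cv2.imread("pics/top0.png");s=cv2.imread("pics/side0.png")
r=lambda im,x,y,w,h:cv2.resize(im[y:y+h,x:x+w],(400,int(400*h/w)),interpolation=cv2.INTER_CUBIC)
a=r(t,200,175,80,90);b=r(s,275,145,90,90)
b=np.vstack([b,np.zeros((50,400,3),np.uint8)])
cv2.imwrite("pics/c2.png",np.hstack([a,b]))
T=grab_frame("top");S=grab_frame("side")
c=[onz(T,*p,.01) for p in[(363.9,187.5),(438,171),(453,231),(378,247.5)]]
print("holder",np.round(c,3).tolist(),"c",np.mean(c,0).round(3),[np.linalg.norm(c[i]-c[i-1]).round(3) for i in range(4)])
for i,j in((2,1),(3,0)):
    d=c[j]-c[i];print("yaw x",np.arctan2(d[1],d[0]))
for i,j in((1,0),(2,3)):
    d=c[j]-c[i];print("yaw y",np.arctan2(-d[0],d[1]))
print("rear",tri(T,(452.4,221.4),S,(403.7,258.5)))
print("chip side",onz(S,324,204.5,.026))
E
python3 m.py
```

```text
holder [[0.645, -0.11, 0.01], [0.685, -0.285, 0.01], [0.544, -0.32, 0.01], [0.504, -0.144, 0.01]] c [ 0.594 -0.215  0.01 ] [np.float64(0.145), np.float64(0.179), np.float64(0.145), np.float64(0.18)]
yaw x 0.24364716182180132
yaw x 0.23369002975328534
yaw y 0.22724575672041028
yaw y 0.22283448450904556
rear (array([ 0.55303503, -0.28102459,  0.17525768]), np.float64(0.0018713331360780522))
chip side [0.58097047 0.16696308 0.026     ]
```

View pics/c2.png

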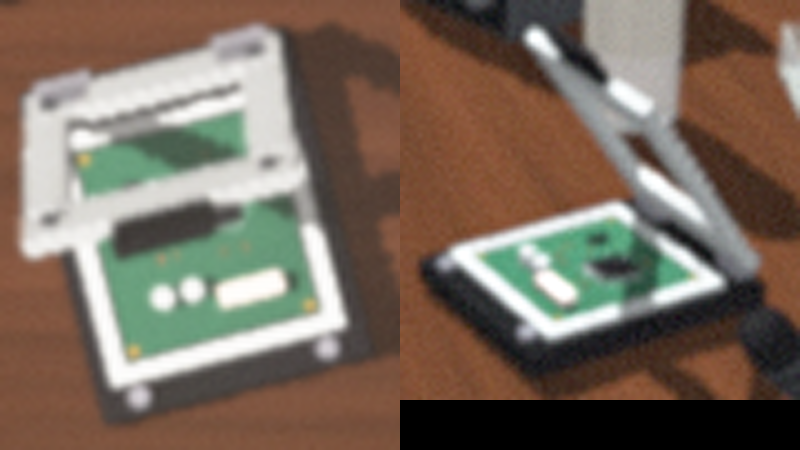

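The slim torch is in the left tube (top about (397,232)). The thick, shorter microscope is in the right tube, rear end at top (452,221) and side (404,258), and its triangulated position fits the holder model. Next are the fixture pose and the frame angle.

```bash
cat > m2.py <<'E'
from h import *
T=grab_frame("top");S=grab_frame("side")
ts=lambda u,v:(200+u*.2,175+v*.2); ss=lambda u,v:(275+(u-400)*.225,145+v*.225)
n=np.array([onz(S,*ss(*p),.024) for p in[(455,247),(548,338),(722,285),(625,205)]])
print("nest side",n.round(3).tolist(),n.mean(0).round(4),[np.linalg.norm(n[i]-n[i-1]).round(3) for i in range(4)])
k=np.array([onz(T,*ts(*p),.024) for p in[(112,387),(348,322)]]);print("nest front top",k.round(3).tolist())
b=np.array([onz(T,*ts(*p),.02) for p in[(107,420),(370,355)]]);print("base front",b.round(3).tolist(),np.linalg.norm(b[1]-b[0]))
h=np.array([onz(T,*ts(*p),.03) for p in[(60,85),(240,42)]]);print("hinge?",h.round(3).tolist())
for p,q in((k[0],k[1]),(n[0],n[1]),(n[3],n[2]),(b[0],b[1])):
    d=p-q;print("yaw y",np.arctan2(-d[0],d[1]))
for p,q in((n[3],n[0]),(n[2],n[1])):
    d=p-q;print("yaw x",np.arctan2(d[1],d[0]))
print("chip",onz(S,*ss(612,268),.026))
for a,c in(((25,255),(525,32)),((300,180),(650,115)),((165,250),(565,38))):print("frame corner",tri(T,ts(*a),S,ss(*c)))
E
python3 m2.py
```

```text
nest side [[0.497, 0.215, 0.024], [0.519, 0.102, 0.024], [0.632, 0.132, 0.024], [0.61, 0.24, 0.024]] [0.5646 0.1725 0.024 ] [np.float64(0.116), np.float64(0.115), np.float64(0.116), np.float64(0.11)]
nest front top [[0.49, 0.217, 0.024], [0.52, 0.109, 0.024]]
base front [[0.474, 0.22, 0.02], [0.505, 0.099, 0.02]] 0.12525788955246667
hinge? [[0.629, 0.242, 0.03], [0.649, 0.159, 0.03]]
yaw y 0.27614680444754913
yaw y 0.19826840808736637
yaw y 0.19631703289614336
yaw y 0.24936054565815122
yaw x 0.21458144761735534
yaw x 0.2553032992106842
chip [0.57641709 0.16384779 0.026     ]
frame corner (array([0.54280897, 0.23567078, 0.14507567]), np.float64(0.0029478707584461245))
frame corner (array([0.57652643, 0.12003231, 0.14114153]), np.float64(0.00451639252745779))
frame corner (array([0.54516031, 0.17334834, 0.16607371]), np.float64(0.005976305936022845))
```

Fixture yaw is about 0.24. The hinge is at about (0.637, 0.196) and the frame stands at about 1.0 rad. I'll move the closed fingers to behind the frame.

```bash
cat >> h.py <<'E'
def todo(p,Rm=None):
    s=read_state();R0=R.from_rotvec(s["tool_rot"])
    d=R0.inv().apply(np.asarray(p)-s["eef_pos"])*1e3
    w=np.degrees((R0.inv()*(R.from_matrix(Rm) if Rm is not None else R0)).as_rotvec())
    print("t",round(s["time"],2),"pos",np.round(s["eef_pos"],4),"F",np.round(s["wrist_force"],1),"g",round(s["grip_width"],4),round(s["grip_force"],1));print("  shift",d.round(1),"turn",w.round(1))
def down(yaw): # tool z down, tool y at angle yaw+90
    y=np.array([-np.sin(yaw),np.cos(yaw),0]);z=np.array([0,0,-1.]);return np.c_[np.cross(y,z),y,z]
E
python3 - <<'E'
from h import *
todo([.6176,.191,.30],down(.24))
E
```

```text
t 0.3 pos [0.2801 0.5586 0.2144] F [0.2 0.3 0.3] g 0.092 0.0
  shift [-466.5 -177.3  -85.6] turn [ -0.   -0.  -40.4]
```

```bash
python3 -m inch '[{"tz":-40,"fingers":0},{"tz":-80,"wz":-7,"fingers":0},{"tx":-40,"ty":-15,"tz":-86,"wz":-14,"fingers":0},{"tx":-77,"ty":-30,"tz":-86,"wz":-21,"fingers":0},{"tx":-115,"ty":-44,"tz":-86,"wz":-28,"fingers":0}]'; python3 - <<'E'
from h import *
todo([.6176,.191,.30],down(.24))
E
```

```text
t 0.3 pos [0.2801 0.5586 0.2144] F [0.2 0.3 0.3] g 0.092 0.0
  shift [-466.5 -177.3  -85.6] turn [ -0.   -0.  -40.4]$[0]: bad value
```

```bash
python3 -m inch '[{"tx":0,"ty":0,"tz":-40,"wx":0,"wy":0,"wz":0,"fingers":0},{"tx":0,"ty":0,"tz":-80,"wx":0,"wy":0,"wz":-7,"fingers":0},{"tx":-40,"ty":-15,"tz":-86,"wx":0,"wy":0,"wz":-14,"fingers":0},{"tx":-77,"ty":-30,"tz":-86,"wx":0,"wy":0,"wz":-21,"fingers":0},{"tx":-115,"ty":-44,"tz":-86,"wx":0,"wy":0,"wz":-28,"fingers":0}]'; python3 - <<'E'
from h import *
todo([.6176,.191,.30],down(.24))
E
```

```text
time: 0.72
eef_pos: [0.3621, 0.4693, 0.3018]
tool_rot: [-0.037, 3.14, 0.002]
wrist_force: [1.5, 0.6, -0.3]
grip_width: 0.0605
grip_force: 0.0
t 0.72 pos [0.3621 0.4693 0.3018] F [ 1.5  0.6 -0.3] g 0.0605 0.0
  shift [-248.8 -284.2    1.7] turn [  0.1   0.1 -12.4]
```

```bash
python3 -m inch '[{"tx":-125,"ty":-142,"tz":0,"wx":0,"wy":0,"wz":-12,"fingers":0},{"tx":-125,"ty":-142,"tz":0,"wx":0,"wy":0,"wz":-12,"fingers":0},{"tx":-125,"ty":-142,"tz":0,"wx":0,"wy":0,"wz":-12,"fingers":0},{"tx":-125,"ty":-142,"tz":0,"wx":0,"wy":0,"wz":-12,"fingers":0},{"tx":-125,"ty":-142,"tz":0,"wx":0,"wy":0,"wz":-12,"fingers":0}]'; python3 - <<'E'
from h import *
todo([.6176,.191,.30],down(.24))
E
```

```text
time: 1.13
eef_pos: [0.4908, 0.3268, 0.3007]
tool_rot: [-0.351, 3.121, -0.001]
wrist_force: [-0.6, 0.2, 0.3]
grip_width: 0.0275
grip_force: 0.0
t 1.13 pos [0.4908 0.3268 0.3007] F [-0.6  0.2  0.3] g 0.0275 0.0
  shift [ -93.4 -160.5    0.9] turn [-0.1  0.  -0.9]
```

```bash
python3 -m inch '[{"tx":-94,"ty":-160,"tz":0,"wx":0,"wy":0,"wz":-1,"fingers":0},{"tx":-94,"ty":-160,"tz":0,"wx":0,"wy":0,"wz":-1,"fingers":0},{"tx":-94,"ty":-160,"tz":0,"wx":0,"wy":0,"wz":-1,"fingers":0},{"tx":-94,"ty":-160,"tz":0,"wx":0,"wy":0,"wz":-1,"fingers":0},{"tx":-94,"ty":-160,"tz":0,"wx":0,"wy":0,"wz":-1,"fingers":0}]'; 
python3 -m inch '[{"tx":0,"ty":0,"tz":35,"wx":0,"wy":0,"wz":0,"fingers":0},{"tx":0,"ty":0,"tz":70,"wx":0,"wy":0,"wz":0,"fingers":0},{"tx":0,"ty":0,"tz":105,"wx":0,"wy":0,"wz":0,"fingers":0},{"tx":0,"ty":0,"tz":140,"wx":0,"wy":0,"wz":0,"fingers":0},{"tx":0,"ty":0,"tz":150,"wx":0,"wy":0,"wz":0,"fingers":0}]'
python3 - <<'E'
from h import *
todo([.6176,.191,.15],down(.24))
# contact path in local (x_l, z): angles
h=np.array([.637,.196,0]);e=np.array([np.cos(.24),np.sin(.24),0])
s=read_state();R0=R.from_rotvec(s["tool_rot"]);p0=s["eef_pos"]
for a in np.arange(1.1,-.01,-.1):
    p=h+e*(-.143*np.cos(a)+.008*np.sin(a)+.01*min(1,a/.3))+[0,0,.024+.143*np.sin(a)+.008*np.cos(a)]
    print(a.round(1),(R0.inv().apply(p-p0)*1e3).round(0))
f=grab_frame("side");cv2.imwrite("pics/s1.png",f["img"][60:300,180:500,::-1])
E
```

```text
time: 1.55
eef_pos: [0.6188, 0.1911, 0.3004]
tool_rot: [-0.377, 3.118, -0.002]
wrist_force: [-1.9, 0.5, 0.2]
grip_width: 0.0004
grip_force: 0.0
time: 1.97
eef_pos: [0.613, 0.1937, 0.1451]
tool_rot: [0.379, -3.111, 0.002]
wrist_force: [-1.3, -0.4, 0.3]
grip_width: 0.0003
grip_force: 0.0
t 1.97 pos [0.613  0.1937 0.1451] F [-1.3 -0.4  0.3] g 0.0003 0.0
  shift [-3.8 -3.7 -4.9] turn [-0.  -0.4  0.1]
1.1 [ 24.  -3. -10.]
1.0 [37. -3. -3.]
0.9 [49. -3.  5.]
0.8 [60. -3. 13.]
0.7 [70. -3. 23.]
0.6 [79. -3. 34.]
0.5 [87. -3. 46.]
0.4 [94. -3. 59.]
0.3 [100.  -3.  72.]
0.2 [107.  -3.  86.]
0.1 [114.  -3. 100.]
-0.0 [118.  -3. 114.]
```

View pics/s1.png

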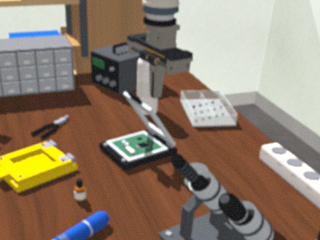

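The crop shows the closed fingers behind the frame at about (148,85), clear of it. Now I'll sweep the frame down along its arc.

```bash
python3 -m inch '[{"tx":12,"ty":-3,"tz":-5,"wx":0,"wy":0,"wz":0,"fingers":0},{"tx":24,"ty":-3,"tz":-5,"wx":0,"wy":0,"wz":0,"fingers":0},{"tx":37,"ty":-3,"tz":-3,"wx":0,"wy":0,"wz":0,"fingers":0},{"tx":49,"ty":-3,"tz":5,"wx":0,"wy":0,"wz":0,"fingers":0},{"tx":60,"ty":-3,"tz":13,"wx":0,"wy":0,"wz":0,"fingers":0}]'; 
python3 - <<'E'
from h import *
todo([.6176,.191,.15],down(.24))
h=np.array([.637,.196,0]);e=np.array([np.cos(.24),np.sin(.24),0])
s=read_state();R0=R.from_rotvec(s["tool_rot"]);p0=s["eef_pos"]
for a in np.arange(.9,-.01,-.1):
    p=h+e*(-.143*np.cos(a)+.008*np.sin(a)+.01*min(1,a/.3))+[0,0,.024+.143*np.sin(a)+.008*np.cos(a)]
    print(a.round(1),(R0.inv().apply(p-p0)*1e3).round(0))
f=grab_frame("side");cv2.imwrite("pics/s2.png",cv2.resize(f["img"][100:240,240:420,::-1],None,fx=4,fy=4,interpolation=2))
E
```

```text
time: 2.43
eef_pos: [0.5597, 0.1777, 0.1414]
tool_rot: [-0.38, 3.113, 0.001]
wrist_force: [0.2, -0.6, 1.1]
grip_width: 0.0004
grip_force: 0.6
t 2.43 pos [0.5597 0.1777 0.1414] F [ 0.2 -0.6  1.1] g 0.0004 0.6
  shift [-59.4  -1.1  -8.2] turn [0.  0.3 0.2]
0.9 [-7. -1.  0.]
0.8 [ 5. -1.  9.]
0.7 [15. -1. 19.]
0.6 [24. -1. 30.]
0.5 [32. -1. 42.]
0.4 [39. -1. 54.]
0.3 [45. -1. 67.]
0.2 [53. -1. 81.]
0.1 [59. -0. 95.]
0.0 [ 64.  -0. 109.]
```

View pics/s2.png

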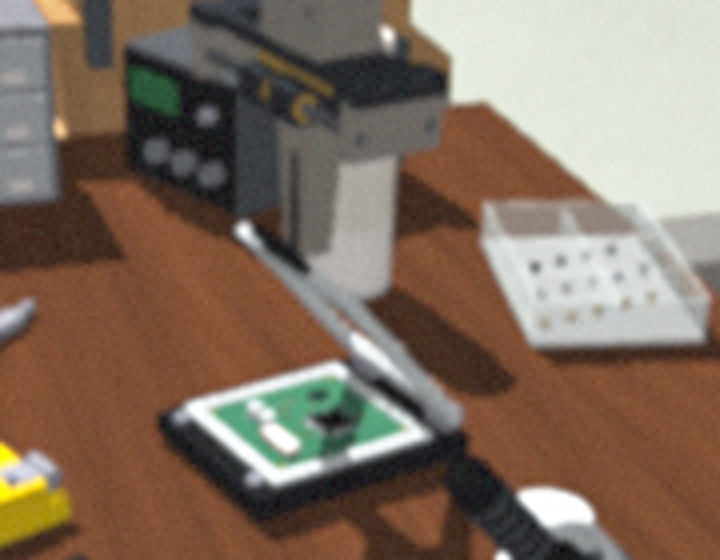

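The frame has tipped forward with the fingers on its outer face near (310,250), so I'll continue.

```bash
python3 -m inch '[{"tx":5,"ty":-1,"tz":9,"wx":0,"wy":0,"wz":0,"fingers":0},{"tx":15,"ty":-1,"tz":19,"wx":0,"wy":0,"wz":0,"fingers":0},{"tx":24,"ty":-1,"tz":30,"wx":0,"wy":0,"wz":0,"fingers":0},{"tx":32,"ty":-1,"tz":42,"wx":0,"wy":0,"wz":0,"fingers":0},{"tx":39,"ty":-1,"tz":54,"wx":0,"wy":0,"wz":0,"fingers":0}]'; 
python3 -m inch '[{"tx":6,"ty":0,"tz":13,"wx":0,"wy":0,"wz":0,"fingers":0},{"tx":12,"ty":0,"tz":26,"wx":0,"wy":0,"wz":0,"fingers":0},{"tx":17,"ty":0,"tz":36,"wx":0,"wy":0,"wz":0,"fingers":0},{"tx":20,"ty":0,"tz":42,"wx":0,"wy":0,"wz":0,"fingers":0},{"tx":20,"ty":0,"tz":42,"wx":0,"wy":0,"wz":0,"fingers":0}]'; 
python3 - <<'E'
from h import *
todo([.498,.162,.032],down(.24))
E
```

```text
time: 2.9
eef_pos: [0.5223, 0.1674, 0.0849]
tool_rot: [-0.38, 3.115, 0.001]
wrist_force: [1.8, -0.4, 0.8]
grip_width: 0.0003
grip_force: 0.4
time: 3.32
eef_pos: [0.5013, 0.1622, 0.0415]
tool_rot: [0.38, -3.118, 0.0]
wrist_force: [-0.2, 0.1, -0.2]
grip_width: 0.0004
grip_force: 0.0
t 3.32 pos [0.5013 0.1622 0.0415] F [-0.2  0.1 -0.2] g 0.0004 0.0
  shift [3.3 0.6 9.5] turn [-0.  -0.   0.2]
```

```bash
python3 -m inch '[{"tx":2,"ty":0,"tz":4,"wx":0,"wy":0,"wz":0,"fingers":0},{"tx":2,"ty":0,"tz":6,"wx":0,"wy":0,"wz":0,"fingers":0},{"tx":2,"ty":0,"tz":8,"wx":0,"wy":0,"wz":0,"fingers":0},{"tx":2,"ty":0,"tz":9,"wx":0,"wy":0,"wz":0,"fingers":0},{"tx":2,"ty":0,"tz":9,"wx":0,"wy":0,"wz":0,"fingers":0}]'; python3 -m inch '[{"tx":0,"ty":0,"tz":0.5,"wx":0,"wy":0,"wz":0,"fingers":0},{"tx":0,"ty":0,"tz":1,"wx":0,"wy":0,"wz":0,"fingers":0},{"tx":0,"ty":0,"tz":1,"wx":0,"wy":0,"wz":0,"fingers":0}]';
```

```text
time: 3.73
eef_pos: [0.4999, 0.1619, 0.0326]
tool_rot: [-0.38, 3.118, 0.0]
wrist_force: [1.0, 0.3, 0.2]
grip_width: 0.0003
grip_force: 0.0
time: 3.98
eef_pos: [0.4999, 0.1619, 0.0323]
tool_rot: [-0.38, 3.118, 0.0]
wrist_force: [-2.4, 1.4, 7.9]
grip_width: 0.0001
grip_force: 4.1
```

Contact is firm at 32.3 mm, which is the closed frame's height, with 8 N, so the frame is down. I'll lift off and work out the pre-grasp move.

```bash
python3 -m inch '[{"tx":0,"ty":0,"tz":-40,"wx":0,"wy":0,"wz":0,"fingers":0},{"tx":0,"ty":0,"tz":-80,"wx":0,"wy":0,"wz":0,"fingers":0},{"tx":0,"ty":0,"tz":-120,"wx":0,"wy":0,"wz":0,"fingers":0},{"tx":0,"ty":0,"tz":-160,"wx":0,"wy":0,"wz":0,"fingers":30},{"tx":0,"ty":0,"tz":-200,"wx":0,"wy":0,"wz":0,"fingers":70}]' | head -2
cat >> h.py <<'E'
yh=.232; ch,sh=np.cos(yh),np.sin(yh); s4,c4=np.sin(np.radians(40)),np.cos(np.radians(40))
u=np.array([-s4*ch,-s4*sh,c4]); low=np.array([-c4*ch,-c4*sh,-s4]); mouth=np.array([.594,-.2715,.131])
yv=np.array([-sh,ch,0]); Rg=np.c_[np.cross(yv,-u),yv,-u]
def tcp(out,lat=0): return mouth+u*(out-.019)+low*.0045+yv*lat   # grasp point 'out' m beyond the mouth
E
python3 - <<'E'
from h import *
print("Rg",Rg.round(2).tolist());todo(tcp(.145),Rg)
S=grab_frame("side");print("flask",onz(S,497,395,0),"rear px pred",proj(S,mouth+u*.065+low*.0045))
print("pos",tcp(.145),tcp(.035))
E
```

```text
time: 4.4
eef_pos: [0.4992, 0.1617, 0.2337]
Rg [[-0.75, -0.23, 0.63], [-0.18, 0.97, 0.15], [-0.64, 0.0, -0.77]]
t 4.4 pos [0.4992 0.1617 0.2337] F [ 0.   0.2 -0.6] g 0.0121 0.0
  shift [  96.5 -442.4    9. ] turn [  0.2 -40.    0.6]
flask [ 0.66164247 -0.43238184  0.        ] rear px pred [401.77867832 257.77361141]
pos [ 0.51182379 -0.29091446  0.22462906] [ 0.58063609 -0.27465728  0.14036417]
```

```bash
python3 -m inch '[{"tx":35,"ty":-20,"tz":-15,"wx":0,"wy":0,"wz":0,"fingers":70},{"tx":60,"ty":-50,"tz":-30,"wx":0,"wy":-7,"wz":0,"fingers":70},{"tx":80,"ty":-85,"tz":-40,"wx":0,"wy":-14,"wz":0,"fingers":70},{"tx":90,"ty":-122,"tz":-50,"wx":0,"wy":-21,"wz":0,"fingers":70},{"tx":100,"ty":-160,"tz":-60,"wx":0,"wy":-28,"wz":0,"fingers":70}]' | head -4
python3 - <<'E'
from h import *
todo(tcp(.145),Rg)
E
```

```text
time: 4.87
eef_pos: [0.44, -0.0022, 0.288]
tool_rot: [-0.331, 2.679, 0.079]
wrist_force: [0.6, 0.2, 0.2]
t 4.87 pos [ 0.44   -0.0022  0.288 ] F [0.6 0.2 0.2] g 0.0491 0.0
  shift [  27.7 -297.7   56.2] turn [  0.6 -14.5   0.6]
```

```bash
python3 -m inch '[{"tx":0,"ty":-38,"tz":0,"wx":0,"wy":-7,"wz":0,"fingers":70},{"tx":0,"ty":-76,"tz":0,"wx":0,"wy":-12,"wz":0,"fingers":70},{"tx":0,"ty":-114,"tz":0,"wx":0,"wy":-12,"wz":0,"fingers":70},{"tx":0,"ty":-152,"tz":0,"wx":0,"wy":-12,"wz":0,"fingers":70},{"tx":0,"ty":-190,"tz":0,"wx":0,"wy":-12,"wz":0,"fingers":70}]' | head -2
python3 -m inch '[{"tx":0,"ty":-38,"tz":0,"wx":0,"wy":0,"wz":0,"fingers":70},{"tx":0,"ty":-76,"tz":0,"wx":0,"wy":0,"wz":0,"fingers":70},{"tx":0,"ty":-104,"tz":0,"wx":0,"wy":0,"wz":0,"fingers":70},{"tx":0,"ty":-104,"tz":0,"wx":0,"wy":0,"wz":0,"fingers":70},{"tx":0,"ty":-104,"tz":0,"wx":0,"wy":0,"wz":0,"fingers":70}]' | head -4
python3 - <<'E'
from h import *
todo(tcp(.145),Rg)
E
```

```text
time: 5.28
eef_pos: [0.4758, -0.1433, 0.2852]
time: 5.7
eef_pos: [0.5053, -0.2414, 0.2885]
tool_rot: [-0.295, 2.491, 0.109]
wrist_force: [0.4, 0.1, -0.9]
t 5.7 pos [ 0.5053 -0.2414  0.2885] F [ 0.4  0.1 -0.9] g 0.0641 0.0
  shift [ 42.1 -50.2  47.8] turn [ 0.6 -3.5 -0. ]
```

```bash
python3 -m inch '[{"tx":10,"ty":-30,"tz":0,"wx":0,"wy":-3.5,"wz":0,"fingers":70},{"tx":20,"ty":-50,"tz":10,"wx":0,"wy":-3.5,"wz":0,"fingers":70},{"tx":42,"ty":-50,"tz":30,"wx":0,"wy":-3.5,"wz":0,"fingers":70},{"tx":42,"ty":-50,"tz":48,"wx":0,"wy":-3.5,"wz":0,"fingers":70},{"tx":42,"ty":-50,"tz":48,"wx":0,"wy":-3.5,"wz":0,"fingers":70}]' | head -4
python3 - <<'E'
from h import *
todo(tcp(.145),Rg)
todo(tcp(.035),Rg)
T=grab_frame("top");S=grab_frame("side")
r=lambda im,x,y,w,h:cv2.resize(im[y:y+h,x:x+w,::-1],(400,int(400*h/w)),interpolation=cv2.INTER_CUBIC)
b=r(S["img"],340,150,140,140);a=r(T["img"],195,170,90,90)
cv2.imwrite("pics/c3.png",np.hstack([a,b]));np.save("pics/T3.npy",T["img"])
E
```

```text
time: 6.12
eef_pos: [0.5343, -0.2691, 0.2595]
tool_rot: [-0.247, 2.505, 0.108]
wrist_force: [-0.8, -0.2, 0.0]
t 6.12 pos [ 0.5343 -0.2691  0.2595] F [-0.8 -0.2  0. ] g 0.0645 0.0
  shift [ 41.7 -17.5  12.4] turn [-0.1 -4.  -2. ]
t 6.12 pos [ 0.5343 -0.2691  0.2595] F [-0.8 -0.2  0. ] g 0.0645 0.0
  shift [ 34.  -17.2 122.2] turn [-0.1 -4.  -2. ]
```

View pics/c3.png

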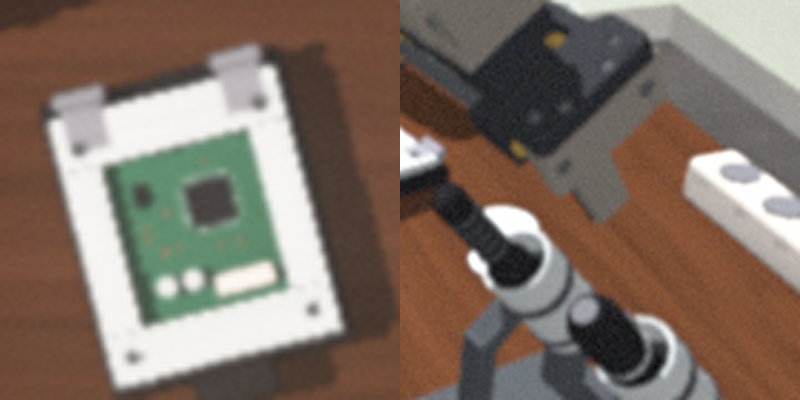

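The frame is fully down, and the chip centre is at crop (212,202), which is top (242.7,215.5). The gripper is above the holder, but the last move lagged, so I'll check the joints.

```bash
python3 - <<'E'
from h import *
s=read_state();print(s["qpos"],s["joint_vel"])
todo(tcp(.145),Rg)
T=grab_frame("top");print("chip",onz(T,242.7,215.45,.026))
E
```

```text
[-0.7719662   0.11607018  2.00289397  0.75527105  0.80764684 -3.01653311] [-0.01287289 -0.01607569 -0.02091268  0.00019627  0.01798615 -0.0007947 ]
t 6.22 pos [ 0.5341 -0.2694  0.2599] F [-1.2 -0.6 -1.2] g 0.0645 0.0
  shift [ 41.7 -17.3  12.9] turn [-0.1 -4.  -2. ]
chip [0.5753638  0.17117524 0.026     ]
```

Joint 6 sits at its limit, so I'll flip half a turn about tool z, which gives the same grasp.

```bash
python3 -m inch '[{"tx":0,"ty":0,"tz":-20,"wx":0,"wy":0,"wz":7,"fingers":70},{"tx":0,"ty":0,"tz":-30,"wx":0,"wy":0,"wz":14,"fingers":70},{"tx":0,"ty":0,"tz":-30,"wx":0,"wy":0,"wz":21,"fingers":70},{"tx":0,"ty":0,"tz":-30,"wx":0,"wy":0,"wz":28,"fingers":70},{"tx":0,"ty":0,"tz":-30,"wx":0,"wy":0,"wz":35,"fingers":70}]' | head -2
python3 -m inch '[{"tx":0,"ty":0,"tz":0,"wx":0,"wy":0,"wz":7,"fingers":70},{"tx":0,"ty":0,"tz":0,"wx":0,"wy":0,"wz":14,"fingers":70},{"tx":0,"ty":0,"tz":0,"wx":0,"wy":0,"wz":21,"fingers":70},{"tx":0,"ty":0,"tz":0,"wx":0,"wy":0,"wz":28,"fingers":70},{"tx":0,"ty":0,"tz":0,"wx":0,"wy":0,"wz":35,"fingers":70}]' | head -2
python3 -m inch '[{"tx":0,"ty":0,"tz":0,"wx":0,"wy":0,"wz":7,"fingers":70},{"tx":0,"ty":0,"tz":0,"wx":0,"wy":0,"wz":14,"fingers":70},{"tx":0,"ty":0,"tz":0,"wx":0,"wy":0,"wz":21,"fingers":70},{"tx":0,"ty":0,"tz":0,"wx":0,"wy":0,"wz":28,"fingers":70},{"tx":0,"ty":0,"tz":0,"wx":0,"wy":0,"wz":35,"fingers":70}]' | head -2
python3 -m inch '[{"tx":0,"ty":0,"tz":0,"wx":0,"wy":0,"wz":7,"fingers":70},{"tx":0,"ty":0,"tz":0,"wx":0,"wy":0,"wz":14,"fingers":70},{"tx":0,"ty":0,"tz":0,"wx":0,"wy":0,"wz":21,"fingers":70},{"tx":0,"ty":0,"tz":0,"wx":0,"wy":0,"wz":28,"fingers":70},{"tx":0,"ty":0,"tz":0,"wx":0,"wy":0,"wz":35,"fingers":70}]' | head -2
python3 -m inch '[{"tx":0,"ty":0,"tz":0,"wx":0,"wy":0,"wz":7,"fingers":70},{"tx":0,"ty":0,"tz":0,"wx":0,"wy":0,"wz":14,"fingers":70},{"tx":0,"ty":0,"tz":0,"wx":0,"wy":0,"wz":21,"fingers":70},{"tx":0,"ty":0,"tz":0,"wx":0,"wy":0,"wz":28,"fingers":70},{"tx":0,"ty":0,"tz":0,"wx":0,"wy":0,"wz":35,"fingers":70}]' | head -2
python3 - <<'E'
from h import *
Rf=Rg@np.diag([-1,-1,1.]);print(read_state()["qpos"])
todo(tcp(.145),Rf)
E
```

```text
time: 6.68
eef_pos: [0.5173, -0.2753, 0.2866]
time: 7.1
eef_pos: [0.5173, -0.2751, 0.2864]
time: 7.52
eef_pos: [0.5173, -0.2751, 0.2863]
time: 7.93
eef_pos: [0.5173, -0.2751, 0.2863]
time: 8.35
eef_pos: [0.5173, -0.2751, 0.2864]
[-0.80702648  0.06909962  1.99111254  0.72493511  0.86803863  0.06480545]
t 8.35 pos [ 0.5173 -0.2751  0.2864] F [ 0.5  0.5 -0.4] g 0.0643 0.0
  shift [-44.2  11.9  44.6] turn [0.1 3.9 2.7]
```

```bash
python3 -m inch '[{"tx":-20,"ty":6,"tz":10,"wx":0,"wy":4,"wz":2,"fingers":70},{"tx":-40,"ty":12,"tz":20,"wx":0,"wy":4,"wz":2,"fingers":70},{"tx":-44,"ty":12,"tz":44,"wx":0,"wy":4,"wz":2,"fingers":70},{"tx":-44,"ty":12,"tz":44,"wx":0,"wy":4,"wz":2,"fingers":70},{"tx":-44,"ty":12,"tz":44,"wx":0,"wy":4,"wz":2,"fingers":70}]' | head -2
python3 - <<'E'
from h import *
Rf=Rg@np.diag([-1,-1,1.])
todo(tcp(.145),Rf);todo(tcp(.035),Rf)
S=grab_frame("side")
cv2.imwrite("pics/s4.png",cv2.resize(S["img"][130:330,300:500,::-1],(600,600),interpolation=2))
E
```

```text
time: 8.77
eef_pos: [0.5117, -0.2909, 0.2244]
t 8.77 pos [ 0.5117 -0.2909  0.2244] F [0.4 0.  1.4] g 0.0641 0.0
  shift [ 0.2  0.1 -0.1] turn [-0.  -0.   0.9]
t 8.77 pos [ 0.5117 -0.2909  0.2244] F [0.4 0.  1.4] g 0.0641 0.0
  shift [  0.2   0.2 109.9] turn [-0.  -0.   0.9]
```

View pics/s4.png

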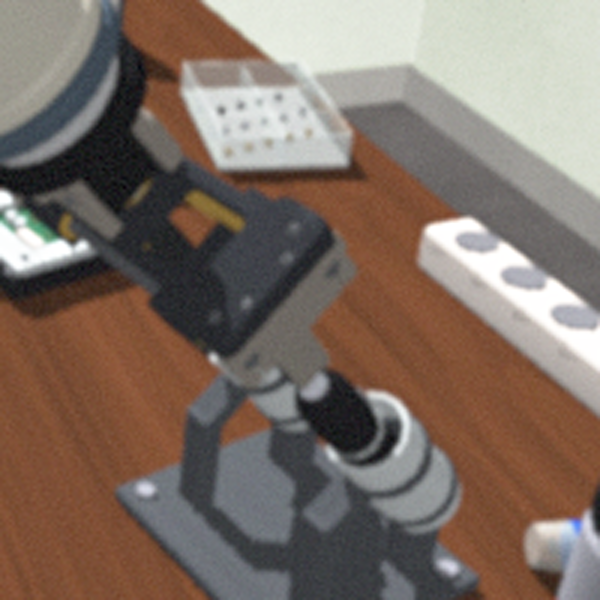

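The gripper is lined up with the microscope axis (rear at about (325,390), fingers at about (300,350)). I'll advance along the axis.

```bash
python3 -m inch '[{"tx":0,"ty":0,"tz":12,"wx":0,"wy":0,"wz":1,"fingers":70},{"tx":0,"ty":0,"tz":24,"wx":0,"wy":0,"wz":1,"fingers":70},{"tx":0,"ty":0,"tz":36,"wx":0,"wy":0,"wz":1,"fingers":70},{"tx":0,"ty":0,"tz":48,"wx":0,"wy":0,"wz":1,"fingers":70},{"tx":0,"ty":0,"tz":60,"wx":0,"wy":0,"wz":1,"fingers":70}]' | head -4
python3 -m inch '[{"tx":0,"ty":0,"tz":10,"wx":0,"wy":0,"wz":0,"fingers":70},{"tx":0,"ty":0,"tz":20,"wx":0,"wy":0,"wz":0,"fingers":70},{"tx":0,"ty":0,"tz":30,"wx":0,"wy":0,"wz":0,"fingers":70},{"tx":0,"ty":0,"tz":40,"wx":0,"wy":0,"wz":0,"fingers":70},{"tx":0,"ty":0,"tz":49,"wx":0,"wy":0,"wz":0,"fingers":70}]' | head -4
python3 - <<'E'
from h import *
Rf=Rg@np.diag([-1,-1,1.])
todo(tcp(.035),Rf)
E
```

```text
time: 9.23
eef_pos: [0.5504, -0.2821, 0.1774]
tool_rot: [-2.86, -0.332, -1.042]
wrist_force: [-0.3, -0.1, 0.2]
time: 9.65
eef_pos: [0.5808, -0.2752, 0.14]
tool_rot: [-2.861, -0.332, -1.042]
wrist_force: [-0.9, 0.4, -0.4]
t 9.65 pos [ 0.5808 -0.2752  0.14  ] F [-0.9  0.4 -0.4] g 0.0642 0.0
  shift [ 0.2 -0.6 -0.3] turn [ 0.  -0.  -0.1]
```

Now I'll close with 25 N.

```bash
python3 -m inch '[{"tx":0,"ty":0,"tz":0,"wx":0,"wy":0,"wz":0,"fingers":20},{"tx":0,"ty":0,"tz":0,"wx":0,"wy":0,"wz":0,"fingers":20},{"tx":0,"ty":0,"tz":0,"wx":0,"wy":0,"wz":0,"fingers":20},{"tx":0,"ty":0,"tz":0,"wx":0,"wy":0,"wz":0,"fingers":20},{"tx":0,"ty":0,"tz":0,"wx":0,"wy":0,"wz":0,"fingers":20}]' 25 | tail -3
python3 -m inch '[{"tx":0,"ty":0,"tz":0,"wx":0,"wy":0,"wz":0,"fingers":20},{"tx":0,"ty":0,"tz":0,"wx":0,"wy":0,"wz":0,"fingers":20},{"tx":0,"ty":0,"tz":0,"wx":0,"wy":0,"wz":0,"fingers":20},{"tx":0,"ty":0,"tz":0,"wx":0,"wy":0,"wz":0,"fingers":20}]' | tail -3
```

```text
wrist_force: [-0.8, -0.4, 0.2]
grip_width: 0.0331
grip_force: 0.3
wrist_force: [-4.9, -0.5, 5.9]
grip_width: 0.0317
grip_force: 25.0
```

```bash
python3 -m inch '[{"tx":0,"ty":0,"tz":-6,"wx":0,"wy":0,"wz":0,"fingers":20},{"tx":0,"ty":0,"tz":-14,"wx":0,"wy":0,"wz":0,"fingers":20},{"tx":0,"ty":0,"tz":-24,"wx":0,"wy":0,"wz":0,"fingers":20},{"tx":0,"ty":0,"tz":-34,"wx":0,"wy":0,"wz":0,"fingers":20},{"tx":0,"ty":0,"tz":-44,"wx":0,"wy":0,"wz":0,"fingers":20}]' | tail -5
python3 -m inch '[{"tx":0,"ty":0,"tz":-12,"wx":0,"wy":0,"wz":0,"fingers":20},{"tx":0,"ty":0,"tz":-24,"wx":0,"wy":0,"wz":0,"fingers":20},{"tx":0,"ty":0,"tz":-36,"wx":0,"wy":0,"wz":0,"fingers":20},{"tx":0,"ty":0,"tz":-48,"wx":0,"wy":0,"wz":0,"fingers":20},{"tx":0,"ty":0,"tz":-66,"wx":0,"wy":0,"wz":0,"fingers":20}]' | tail -5
python3 - <<'E'
from h import *
todo([.575,.170,.18],down(.24)@np.diag([-1,-1,1.]))
print(read_state()["qpos"].round(2))
S=grab_frame("side")
cv2.imwrite("pics/s5.png",cv2.resize(S["img"][130:330,300:500,::-1],(600,600),interpolation=2))
E
```

```text
eef_pos: [0.5519, -0.2821, 0.1754]
tool_rot: [-2.861, -0.332, -1.043]
wrist_force: [1.8, 0.4, -1.0]
grip_width: 0.0316
grip_force: 25.0
eef_pos: [0.5102, -0.2914, 0.2253]
tool_rot: [-2.86, -0.332, -1.041]
wrist_force: [-0.1, 0.4, -2.0]
grip_width: 0.0315
grip_force: 25.0
t 11.23 pos [ 0.5102 -0.2914  0.2253] F [-0.1  0.4 -2. ] g 0.0315 25.0
  shift [  99.9 -434.3  143.5] turn [  0.1 -40.   -0.5]
[-0.88  0.17  2.07  0.94  0.8  -0.19]
```

View pics/s5.png

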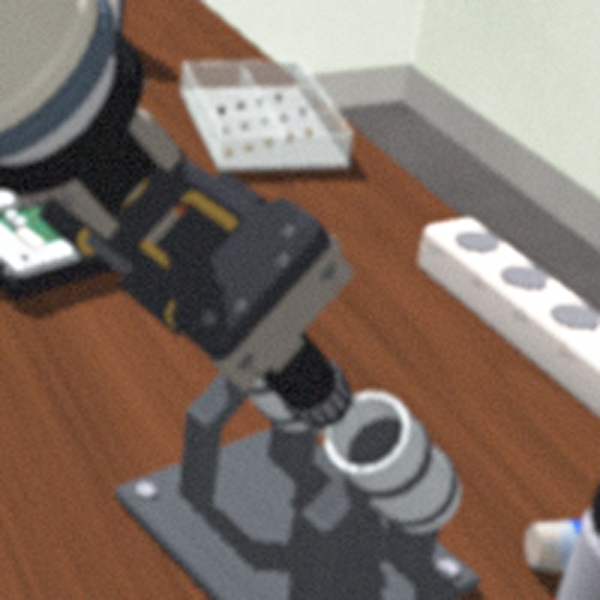

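The microscope is out of the tube; its front end shows at about (335,410), with the empty mouth at (370,440). I'll raise it, turn it upright and carry it over.

```bash
python3 -m inch '[{"tx":15,"ty":0,"tz":-18,"wx":0,"wy":0,"wz":0,"fingers":20},{"tx":33,"ty":0,"tz":-40,"wx":0,"wy":0,"wz":0,"fingers":20},{"tx":52,"ty":0,"tz":-62,"wx":0,"wy":0,"wz":0,"fingers":20},{"tx":70,"ty":0,"tz":-83,"wx":0,"wy":0,"wz":0,"fingers":20},{"tx":77,"ty":0,"tz":-92,"wx":0,"wy":0,"wz":0,"fingers":20}]' | tail -5
python3 -m inch '[{"tx":0,"ty":0,"tz":0,"wx":0,"wy":-6,"wz":0,"fingers":20},{"tx":0,"ty":0,"tz":0,"wx":0,"wy":-13,"wz":0,"fingers":20},{"tx":0,"ty":0,"tz":0,"wx":0,"wy":-20,"wz":0,"fingers":20},{"tx":0,"ty":0,"tz":0,"wx":0,"wy":-27,"wz":0,"fingers":20},{"tx":0,"ty":0,"tz":0,"wx":0,"wy":-34,"wz":0,"fingers":20}]' | tail -5
python3 -m inch '[{"tx":0,"ty":0,"tz":0,"wx":0,"wy":-4,"wz":0,"fingers":20},{"tx":0,"ty":0,"tz":0,"wx":0,"wy":-6,"wz":0,"fingers":20},{"tx":0,"ty":0,"tz":0,"wx":0,"wy":-6,"wz":0,"fingers":20}]' | tail -5
python3 - <<'E'
from h import *
todo([.575,.170,.345],down(.24)@np.diag([-1,-1,1.]))
print(read_state()["qpos"].round(2))
E
```

```text
eef_pos: [0.5116, -0.2927, 0.3492]
tool_rot: [-2.863, -0.333, -1.048]
wrist_force: [0.5, -0.2, -1.3]
grip_width: 0.0316
grip_force: 25.0
eef_pos: [0.5107, -0.2923, 0.3459]
tool_rot: [-3.108, -0.358, -0.157]
wrist_force: [0.1, 0.2, -2.3]
grip_width: 0.0317
grip_force: 25.0
eef_pos: [0.512, -0.2908, 0.3435]
tool_rot: [-3.119, -0.366, 0.003]
wrist_force: [-0.8, 0.8, -1.7]
grip_width: 0.0311
grip_force: 25.0
t 12.37 pos [ 0.512  -0.2908  0.3435] F [-0.8  0.8 -1.7] g 0.0311 25.0
  shift [ 167.8 -433.7   -1. ] turn [-0.1  0.1 -0.4]
[-0.52  0.2   1.55  0.    1.39  0.82]
```

```bash
python3 -m inch '[{"tx":8,"ty":-20,"tz":0,"wx":0,"wy":0,"wz":0,"fingers":20},{"tx":20,"ty":-50,"tz":0,"wx":0,"wy":0,"wz":0,"fingers":20},{"tx":31,"ty":-80,"tz":0,"wx":0,"wy":0,"wz":0,"fingers":20},{"tx":43,"ty":-110,"tz":0,"wx":0,"wy":0,"wz":0,"fingers":20},{"tx":54,"ty":-140,"tz":0,"wx":0,"wy":0,"wz":0,"fingers":20}]' | head -2
python3 -m inch '[{"tx":12,"ty":-30,"tz":0,"wx":0,"wy":0,"wz":0,"fingers":20},{"tx":23,"ty":-60,"tz":0,"wx":0,"wy":0,"wz":0,"fingers":20},{"tx":35,"ty":-90,"tz":0,"wx":0,"wy":0,"wz":0,"fingers":20},{"tx":46,"ty":-120,"tz":0,"wx":0,"wy":0,"wz":0,"fingers":20},{"tx":58,"ty":-150,"tz":0,"wx":0,"wy":0,"wz":0,"fingers":20}]' | head -2
python3 -m inch '[{"tx":12,"ty":-30,"tz":0,"wx":0,"wy":0,"wz":0,"fingers":20},{"tx":23,"ty":-60,"tz":0,"wx":0,"wy":0,"wz":0,"fingers":20},{"tx":35,"ty":-90,"tz":0,"wx":0,"wy":0,"wz":0,"fingers":20},{"tx":46,"ty":-120,"tz":0,"wx":0,"wy":0,"wz":0,"fingers":20},{"tx":55,"ty":-142,"tz":0,"wx":0,"wy":0,"wz":0,"fingers":20}]' | head -2
python3 - <<'E'
from h import *
todo([.575,.170,.21],down(.24)@np.diag([-1,-1,1.]))
E
```

```text
time: 12.78
eef_pos: [0.5308, -0.1419, 0.3444]
time: 13.2
eef_pos: [0.5529, 0.0174, 0.3446]
time: 13.62
eef_pos: [0.5741, 0.1689, 0.3445]
t 13.62 pos [0.5741 0.1689 0.3445] F [ 0.2 -0.1 -1.8] g 0.0317 25.0
  shift [  1.   -0.6 134.5] turn [-0.1 -0.1 -0.5]
```

```bash
python3 -m inch '[{"tx":0,"ty":0,"tz":20,"wx":0,"wy":0,"wz":0,"fingers":20},{"tx":0,"ty":0,"tz":50,"wx":0,"wy":0,"wz":0,"fingers":20},{"tx":0,"ty":0,"tz":80,"wx":0,"wy":0,"wz":0,"fingers":20},{"tx":0,"ty":0,"tz":110,"wx":0,"wy":0,"wz":0,"fingers":20},{"tx":1,"ty":0,"tz":134,"wx":0,"wy":0,"wz":0,"fingers":20}]' | head -2
python3 -m inch '[{"tx":0,"ty":0,"tz":5,"wx":0,"wy":0,"wz":0,"fingers":20},{"tx":0,"ty":0,"tz":10,"wx":0,"wy":0,"wz":0,"fingers":20},{"tx":0,"ty":0,"tz":10,"wx":0,"wy":0,"wz":0,"fingers":20},{"tx":0,"ty":0,"tz":10,"wx":0,"wy":0,"wz":0,"fingers":20}]' | tail -5
python3 - <<'E'
from h import *
todo([.575,.170,.177],down(.24)@np.diag([-1,-1,1.]))
S=grab_frame("side");p=read_state()["eef_pos"]
print("tcp px",proj(S,p),"nose pred px",proj(S,p-[0,0,.101]),"chip px",proj(S,[.576,.17,.026]))
im=S["img"][110:235,260:385];np.save("pics/s6.npy",S["img"])
cv2.imwrite("pics/s6.png",cv2.resize(im[:,:,::-1],(600,600),interpolation=cv2.INTER_CUBIC))
E
```

```text
time: 14.03
eef_pos: [0.5742, 0.1665, 0.2085]
eef_pos: [0.5766, 0.1673, 0.2026]
tool_rot: [-3.12, -0.361, -0.005]
wrist_force: [-0.1, 0.5, -1.5]
grip_width: 0.0314
grip_force: 25.0
t 14.37 pos [0.5766 0.1673 0.2026] F [-0.1  0.5 -1.5] g 0.0314 25.0
  shift [-1.  -3.  25.6] turn [-0.  -0.2 -0.5]
tcp px [324.80498553 138.43947122] nose pred px [323.38161429 177.67278007] chip px [321.78713021 204.19254878]
```

View pics/s6.png

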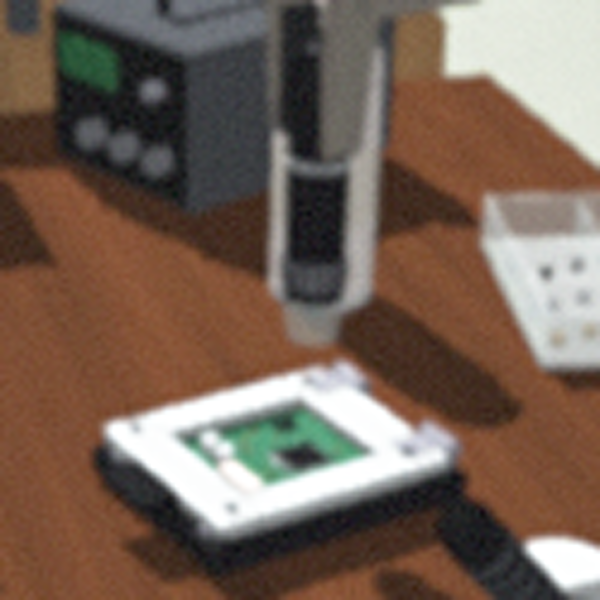

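The microscope hangs upright with its clear nose at crop (313,335), above the chip at crop (296,455). I'll measure the body's centre line and the nose against where they should be.

```bash
python3 - <<'E'
from h import *
S=grab_frame("side");im=S["img"].astype(int);g=im.sum(2)/3
for v in range(142,186,3):
    print(v,g[v,312:342].astype(int).tolist())
p=read_state()["eef_pos"]
for dz in(-.02,-.04,-.06,-.08,-.101):print(dz,proj(S,p+[0,0,dz]).round(1))
e=np.array([np.cos(.24),np.sin(.24),0]);print("px per 10mm tool x",proj(S,p+e*.01-[0,0,.1])-proj(S,p-[0,0,.1]),"per 10mm z",proj(S,p-[0,0,.11])-proj(S,p-[0,0,.1]))
E
```

```text
142 [64, 60, 62, 60, 108, 155, 169, 156, 123, 78, 46, 37, 25, 31, 50, 74, 80, 81, 83, 83, 100, 128, 147, 154, 162, 155, 128, 92, 67, 73]
145 [60, 62, 56, 65, 107, 154, 157, 120, 90, 83, 96, 107, 113, 115, 116, 123, 116, 113, 97, 86, 104, 148, 162, 163, 164, 152, 123, 80, 53, 41]
148 [64, 60, 62, 70, 115, 154, 157, 113, 66, 26, 13, 21, 32, 27, 36, 19, 26, 35, 25, 40, 95, 146, 163, 167, 161, 151, 113, 75, 46, 45]
151 [53, 47, 41, 67, 111, 155, 154, 108, 58, 27, 26, 35, 35, 31, 30, 28, 28, 20, 21, 48, 94, 145, 163, 163, 160, 145, 105, 67, 35, 42]
154 [49, 49, 49, 64, 108, 154, 159, 104, 58, 30, 28, 28, 27, 28, 30, 33, 28, 29, 26, 60, 109, 145, 163, 165, 161, 142, 112, 63, 51, 40]
157 [53, 54, 45, 67, 116, 162, 159, 118, 61, 33, 28, 32, 29, 24, 36, 35, 20, 26, 34, 65, 121, 155, 167, 170, 163, 142, 99, 57, 49, 41]
160 [49, 48, 44, 78, 133, 164, 160, 110, 52, 29, 30, 27, 28, 23, 31, 29, 24, 31, 33, 73, 138, 166, 173, 169, 163, 137, 99, 79, 80, 86]
163 [49, 46, 53, 84, 135, 158, 140, 95, 51, 40, 28, 31, 31, 33, 29, 25, 25, 31, 34, 68, 123, 158, 171, 170, 162, 133, 100, 80, 86, 81]
166 [63, 
[... 414 characters left out ...]
89, 87, 88, 97, 116, 124, 128, 118, 118, 115, 116, 119, 119, 120, 122, 113, 96, 71, 61, 51, 51, 42, 47, 51, 52, 51, 47]
178 [90, 90, 92, 91, 89, 87, 91, 103, 122, 128, 133, 128, 125, 123, 122, 118, 116, 105, 83, 59, 53, 48, 51, 51, 52, 49, 44, 55, 50, 50]
181 [91, 86, 90, 86, 94, 87, 92, 93, 101, 105, 111, 113, 119, 121, 121, 107, 100, 87, 66, 55, 49, 49, 46, 48, 49, 45, 47, 44, 56, 49]
184 [86, 93, 87, 87, 89, 83, 88, 86, 91, 90, 87, 85, 87, 81, 91, 87, 88, 95, 105, 109, 100, 83, 62, 49, 44, 53, 45, 48, 50, 51]
-0.02 [324.5 146.5]
-0.04 [324.2 154.5]
-0.06 [323.9 162.2]
-0.08 [323.7 169.8]
-0.101 [323.4 177.7]
px per 10mm tool x [ 3.41299731 -0.83797371] per 10mm z [-0.13318753  3.67192671]
```

```bash
python3 - <<'E'
from h import *
T=grab_frame("top");S=grab_frame("side")
def blob(img,f,u,v,thr):
    m=(img.max(2)<thr).astype(np.uint8);n,l,st,c=cv2.connectedComponentsWithStats(m)
    i=min(range(1,n),key=lambda i:np.hypot(*(c[i]-[u,v]))+(100 if st[i,4]<15 else 0));print(c[i],st[i]);return c[i]
a=blob(np.load("pics/T3.npy"),T,242.7,215.5,80);b=blob(S["img"],S,321.7,204.8,75)
print("top",onz(T,*a,.026),"side",onz(S,*b,.026))
for n in(.101,.106,.108):
  p=read_state()["eef_pos"]+.0035*np.array([.97,.24,0])-[0,0,n];print(n,proj(S,p))
todo([.575,.170,.1825])
print(proj(S,onz(S,*b,.026)+[0,0,.05]),"want nose px")
E
```

```text
[241.92307692 214.95384615] [238 211   9   9  65]
[322.57142857 204.57142857] [319 203   8   4  21]
top [0.57650121 0.17298135 0.026     ] side [0.57731189 0.16757051 0.026     ]
0.101 [324.46598636 177.51340982]
0.106 [324.39666452 179.34956705]
0.108 [324.3690331  180.08145219]
t 14.57 pos [0.5766 0.1675 0.2025] F [-0.6  0.2 -2.4] g 0.0317 25.0
  shift [-1.  -2.8 20. ] turn [0. 0. 0.]
[323.2112879  187.04814294] want nose px
```

```bash
python3 -m inch '[{"tx":-1,"ty":-1,"tz":5,"wx":0,"wy":0,"wz":0,"fingers":20},{"tx":-2,"ty":-3,"tz":10,"wx":0,"wy":0,"wz":0,"fingers":20},{"tx":-2,"ty":-3,"tz":15,"wx":0,"wy":0,"wz":0,"fingers":20},{"tx":-2,"ty":-3,"tz":20,"wx":0,"wy":0,"wz":0,"fingers":20},{"tx":-2,"ty":-3,"tz":20,"wx":0,"wy":0,"wz":0,"fingers":20}]' | head -1
python3 -m inch '[{"tx":0,"ty":0,"tz":0,"wx":0,"wy":0,"wz":0,"fingers":20},{"tx":0,"ty":0,"tz":0,"wx":0,"wy":0,"wz":0,"fingers":20},{"tx":0,"ty":0,"tz":0,"wx":0,"wy":0,"wz":0,"fingers":20},{"tx":0,"ty":0,"tz":0,"wx":0,"wy":0,"wz":0,"fingers":20},{"tx":0,"ty":0,"tz":0,"wx":0,"wy":0,"wz":0,"fingers":20}]'
python3 - <<'E'
from h import *
todo([.574,.1695,.1825],down(.24)@np.diag([-1,-1,1.]))
S=grab_frame("side");im=S["img"].astype(int)
for v in range(176,196,2):print(v,im[v,314:336].mean(1).astype(int).tolist())
E
```

```text
time: 14.98
time: 15.4
eef_pos: [0.5734, 0.1698, 0.1814]
tool_rot: [-3.121, -0.362, -0.002]
wrist_force: [-0.0, 0.7, -1.5]
grip_width: 0.0313
grip_force: 25.0
t 15.4 pos [0.5734 0.1698 0.1814] F [-0.   0.7 -1.5] g 0.0313 25.0
  shift [ 0.5  0.4 -1.1] turn [ 0.  -0.1 -0.5]
176 [88, 84, 80, 65, 69, 75, 78, 73, 80, 82, 73, 80, 78, 68, 60, 58, 54, 54, 48, 50, 48, 49]
178 [93, 91, 84, 64, 52, 50, 58, 51, 62, 62, 62, 66, 62, 53, 44, 44, 47, 51, 52, 48, 53, 48]
180 [88, 91, 91, 97, 83, 70, 65, 64, 58, 54, 49, 52, 62, 76, 82, 72, 58, 47, 50, 49, 46, 54]
182 [86, 88, 100, 111, 125, 122, 126, 125, 116, 114, 110, 113, 119, 122, 122, 98, 80, 61, 56, 50, 48, 48]
184 [85, 86, 89, 111, 123, 127, 131, 129, 128, 133, 130, 128, 130, 122, 110, 102, 105, 106, 100, 79, 58, 57]
186 [89, 87, 96, 102, 116, 123, 130, 130, 135, 137, 143, 148, 151, 146, 141, 155, 182, 198, 196, 163, 118, 85]
188 [110, 124, 151, 175, 186, 197, 221, 213, 191, 166, 165, 177, 189, 201, 208, 210, 206, 208, 210, 208, 192, 153]
190 [246, 252, 254, 255, 254, 254, 254, 253, 246, 233, 225, 216, 209, 218, 218, 222, 225, 231, 227, 215, 180, 140]
192 [255, 255, 255, 254, 249, 248, 246, 234, 228, 243, 253, 251, 248, 247, 248, 251, 253, 253, 254, 254, 251, 231]
194 [233, 209, 197, 183, 164, 143, 138, 123, 120, 147, 187, 227, 245, 254, 255, 254, 253, 253, 253, 253, 253, 255]
```

The nose is at about (323,187) and the wanted pixel is (323.2,187.0). The arm is still and the grip is 25 N, so I'm handing in.

```bash
python3 -c "
from station import *
print(hand_in())"
```

```text
the job is handed in; nothing more can be done
None
```

The clamp frame is fully down, and the job was handed in with the arm still holding the microscope upright, its nose an estimated 50 mm above the chip's middle (about 2–3 mm uncertain); no verdict came back.

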